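# Fetch the green plug adapter from behind the sliding door

## Task

The adapter case on the diagnostics bench has two clear sliding doors on top. Slide the door above the green plug adapter right across, past the other door, then take the green adapter out and set it down gently, right way up, in the orange tray. Leave the other door closed and do not disturb the black adapter.

Things in the scene. Friction and masses are not known exactly. Their poses are not given: they have to be found in the camera images.
- case: Fixed dark steel box, 180 mm (own x, away from the robot) by 440 mm (own y, left) by 69 mm high. Origin: centre of its underside, on the bench. A divider at y = 0 parts a left (y > 0) and a right compartment, each 162 by 211 mm, floor 6 mm above the bench, one sliding door over each. Left door in the upper track (top face at 64 mm), right door in the lower (56 mm). End walls 58 mm high.
- left_door_fin (a point): Red upright fin, the left door's pull: 12 mm thick along case y, 60 long along case x, top 96 mm above the bench. Point: mid-fin, 80 mm above the bench, at case x = 0, y = +35 mm fully open, +195 shut (starts up to 15 ajar). Case axes. The door, clear, 218 mm wide, slides to case -y over the right door, takes about 1.5 N and stays where left.
- right_door_fin (a point): Red upright fin, the right door's pull: 12 mm thick along case y, 60 long along case x, top 96 mm above the bench. Point: mid-fin, 80 mm above the bench, at case x = 0, y = -35 mm fully open, -195 shut (starts up to 15 ajar). Case axes. The door, clear, 218 mm wide, slides to case +y under the left door, takes about 1.5 N and stays where left.
- green_adapter_center (a point): Green adapter, to be fetched: rounded plug, 70 mm long (own x), 34 wide (own y), 36 high (own z, up), about 90 g, flat on a compartment's floor, its length across the case (along case x, within 0.35 rad), 115 to 145 mm from the case's middle along case y. Point: its centre, 18 mm above its underside. In either compartment, alone; grip across its width.
- black_adapter_center (a point): Black adapter, to be left alone: rounded plug, 70 mm long (own x), 34 wide (own y), 36 high (own z, up), about 90 g, flat on a compartment's floor, its length across the case (along case x, within 0.35 rad), 115 to 145 mm from the case's middle along case y. Point: its centre, 18 mm above its underside. In the other compartment.
- tray: Fixed shallow orange tray with an open top, 150 mm (own x) by 180 mm (own y), walls 5 mm thick and 25 mm high. Origin: centre of its underside, on the bench; its floor is 5 mm above the bench.
Mind the look-alikes: they are no part of the job. What is shaped like the tray but pink is not meant.

How it is judged:
By the outcome, as a careful person would: the job done as asked, in the order asked, and still so for the second after the job is handed in, with the robot touching nothing.
It also fails if it takes over 51 s, if anything falls off the work surface, if the arm or the gripper's body presses on something with over 40 N, if the wrist force passes 120 N, or if a joint passes its speed limit or range.

## Robot

A 6-joint arm with a two-finger parallel gripper is mounted at the origin on the work surface. World frame = base frame: x ahead of the robot, y to its left, z up, the work surface at z = 0. Lengths are in m, angles in rad, forces in N, time in s.
With the tool pointing down it reaches from about 0.375 to 0.9 m from the base axis. Payload 3.1 kg.
Tool frame: the origin (TCP) lies at the very end of the fingers, on their centre line; the grasp point (between the pads) lies 19 mm behind it; z points along the fingers, y is the line along which they close (so a half turn about z gives the same grasp; the last joint's range is limited). The gripper opens to 87 mm and grips with 3 to 60 N. Pads are 19 mm wide; open, the fingers measure 117 mm over their backs; the gripper's body (75 mm by 190 mm) begins 51 mm behind the grasp point.
Start: joints at [1.113, 0.527, 1.433, -0, 1.181, -0.178], TCP at [0.172, 0.601, 0.223] pointing down, gripper open.
Joint ranges: [-3.08, 3.08], [-0.75, 2.2], [0.22, 2.44], [-1.43, 4.57], [0, 2.65], [-2.85, 2.85]. Speed limits (rad/s): [2.79, 2.79, 3.14, 3.14, 3.14, 3.14].

## Interface

Orientations are given as a unit quaternion [x, y, z, w].
In Python, from rig import status, viewer, robot gives the robot as it stands.
- The arm moves only by the tool arm_command, never from a script. Its arguments are lists of equal length, an entry for each row: "delta_rot": the turn, a rotation vector about the tool's x, y, z in degrees, a list of three; "delta_pos": the shift along the tool's x, y, z in m, a list of three; "gripper": the closure, from -1 (fully open) to 1 (shut). In form: {"delta_rot": [[rx, ry, rz], ...], "delta_pos": [[dx, dy, dz], ...], "gripper": [gripper, ...]}. A call has 1 to 12 rows; each row is the pose to reach, as a shift and turn from the pose commanded when the call began, along the tool's axes at that moment; what a row does not reach only later rows make up. A row lasts 1/12 s, in which the tool goes at most 41.7 mm and 7.16 degrees, less where a joint would pass 70% of its speed; a pose out of reach is approached as far as the arm can. A call with a gripper value outside its range is refused whole. The fingers move at their own pace and stop on an object; "grip_force" is the grip in N (left out, the last holds). Time passes only in rows, so rows that repeat a pose let the fingers close. It gives the time, the measured TCP pose, the force, the opening and the grip force at its end, in the units of the state.
- status.get_obs(): the state, without advancing time (a new reading comes with each control period).
- viewer.camera(name): name is "scene" or "top" or "wrist"; returns a dict with "pixels" (384x512x3 uint8, blue, green, red), "fx", "fy", "cx", "cy" (pixels), "k1" (the pictures are not rectified: a ray, as slopes to the right and down, at radius r is drawn at 1 + k1 r^2 times it, then the intrinsics apply), "pose" (4x4, takes a point from camera to world coordinates); the wrist camera has in their place "mount" (4x4, takes a point from camera to tool coordinates, whose origin is the TCP and whose axes are the flange's). Camera axes: x right, y down, z forward; pixel columns grow to the right and rows downward; lengths in m; the calibration is good to about 2 mm. A picture is of the moment at which its call begins: read the wrist's pose just before it. There is no depth.
- robot.hand_in(): hands the job in; it is judged then, once.
The state is a dict: "time": time; "q": joint angles; "joint_velocities": joint speeds; "joint_torque": joint torques, N m; "position": TCP position; "tool_rot": TCP orientation; "ft_force": force on the tool from outside, world axes, zero at the start; "moment": the same for the moment, N m; "grip_width": finger opening in m; "grip_force": force on a finger pad.
Only numpy, scipy, OpenCV 4.12 (cv2) and the standard library are available. Lean on these libraries where they do the work, as an engineer would, in place of code of your own. Each camera call takes 0.05 s, during which the arm holds its last target. There are 200 camera calls.

## Working session

There is one attempt and no reset: what is moved stays moved. The work goes in short steps, Python scripts to look and compute and a tool call to move; the robot and the scene stay as the last step left them, time stands still between calls to the robot, and variables do not carry over. Pictures are saved under pics/ and viewed, at most 10 in all, crops included, and the job is handed in when it is done.

Besides the shell and the picture viewer there is one more tool, called after "Call:" as name(argument=value, ...) on one line, values as JSON. arm_command: Moves the arm, as the interface text tells. Its arguments: {"type":"object","properties":{"delta_rot":{"type":"array","items":{"type":"array","items":{"type":"number"}}},"delta_pos":{"type":"array","items":{"type":"array","items":{"type":"number"}}},"gripper":{"type":"array","items":{"type":"number"}},"grip_force":{"type":"number"}},"required":["delta_rot","delta_pos","gripper"]}

```bash
mkdir -p pics
cat > h.py <<'E'
import numpy as np, cv2
from rig import status, viewer, robot
from scipy.spatial.transform import Rotation as R
def cam(n):
    o=status.get_obs(); c=viewer.camera(n)
    if n=="wrist":
        T=np.eye(4);T[:3,:3]=R.from_quat(o["tool_rot"]).as_matrix();T[:3,3]=o["position"];c["pose"]=T@np.array(c["mount"])
    c["pixels"]=np.array(c["pixels"]);return c
def cast(c,uv,z):
    K=np.array([[c["fx"],0,c["cx"]],[0,c["fy"],c["cy"]],[0,0,1.]])
    p=cv2.undistortPoints(np.array(uv,float).reshape(-1,1,2),K,np.array([c["k1"],0,0,0.])).reshape(-1,2)
    P=np.array(c["pose"]);d=np.c_[p,np.ones(len(p))]@P[:3,:3].T
    return P[:3,3]+d*((z-P[2,3])/d[:,2])[:,None]
def totool(d):
    return R.from_quat(status.get_obs()["tool_rot"]).inv().apply(d)
E
python3 - <<'E'
from h import *
a=cam("top");b=cam("scene")
cv2.imwrite("pics/top.png",a["pixels"]);cv2.imwrite("pics/scene.png",b["pixels"])
print(np.round(a["pose"],3),a["fx"],a["k1"]);o=status.get_obs();print(o["time"],o["tool_rot"],o["position"])
E
```

```text
[[-0.013 -0.995  0.095  0.322]
 [-1.     0.015  0.016 -0.031]
 [-0.017 -0.095 -0.995  1.042]
 [ 0.     0.     0.     1.   ]] 349.6154454375529 -0.010217459396301138
0.1 [ 1.38892377e-01  9.90307018e-01 -9.14683381e-04 -2.85829996e-04] [0.17165128 0.60029242 0.22166629]
```

View pics/top.png

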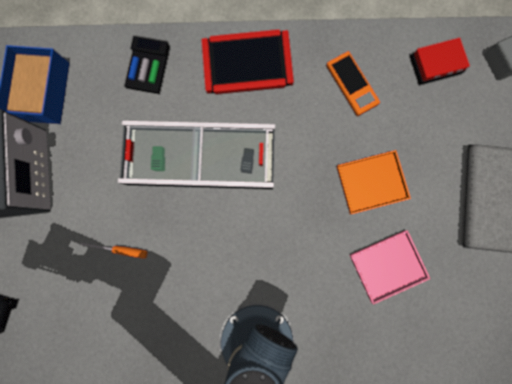

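View pics/scene.png

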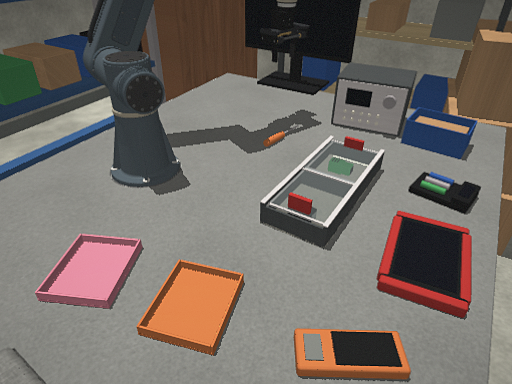

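The top view shows green adapter at about (158,158), in the left compartment, so the left door (fin at 128,150) has to move. The black one is at (247,160) and the right fin at (262,154). The orange tray is around (372,182); the pink look-alike is near (388,265).

```bash
cat > m.py <<'E'
from h import *
def blobs(c,name,z):
    h=cv2.cvtColor(c["pixels"],cv2.COLOR_BGR2HSV);H,S,V=cv2.split(h)
    m={"red":((H<5)|(H>174))&(S>170)&(V>80),"green":(H>45)&(H<90)&(S>70),"orange":(H>7)&(H<18)&(S>190)&(V>150)}[name].astype(np.uint8)
    for k in cv2.findContours(m,cv2.RETR_EXTERNAL,cv2.CHAIN_APPROX_NONE)[0]:
        if cv2.contourArea(k)<25: continue
        r=cv2.minAreaRect(k);w=cast(c,cv2.boxPoints(r),z)
        e=w[1]-w[0],w[2]-w[1];l=[np.linalg.norm(x) for x in e];x=e[int(l[1]>l[0])]
        print(name,np.round(r[0],1),"ctr",np.round(w.mean(0),4),"size",np.round(l,3),"long-axis deg",round(np.degrees(np.arctan2(x[1],x[0]))%180,1))
E
python3 - <<'E'
from m import *
c=cam("top")
blobs(c,"red",.096);blobs(c,"green",.042);blobs(c,"orange",.025)
# white rails: top 69mm
m=((c["pixels"].min(2)>185)).astype(np.uint8); m[:100]=0;m[200:]=0
k=np.vstack([q for q in cv2.findContours(m,0,1)[0] if cv2.contourArea(q)>8]);b=cv2.boxPoints(cv2.minAreaRect(k));w=cast(c,b,.069)
print(b,np.round(w,3),w.mean(0),[np.linalg.norm(w[i]-w[i-1]) for i in range(4)],np.degrees(np.arctan2(*(w[1]-w[0])[1::-1])))
print(np.round(c["pose"][2]),cast(c,[[256,330]],0))
E
```

```text
red [260.7 153.5] ctr [ 0.5282 -0.0193  0.096 ] size [0.059 0.007] long-axis deg 175.7
red [127.8 149.9] ctr [0.5448 0.3495 0.096 ] size [0.056 0.017] long-axis deg 177.3
red [442.5  58.4] ctr [ 0.7918 -0.534   0.096 ] size [0.134 0.092] long-axis deg 104.8
red [246.8  61.3] ctr [0.7947 0.0166 0.096 ] size [0.249 0.17 ] long-axis deg 94.5
green [157.5 158. ] ctr [0.5319 0.283  0.042 ] size [0.032 0.065] long-axis deg 0.8
green [153.4  71.3] ctr [0.7963 0.2996 0.042 ] size [0.079 0.027] long-axis deg 168.9
orange [126.1 251.2] ctr [0.2623 0.3763 0.025 ] size [0.02  0.082] long-axis deg 79.3
orange [372.6 181.6] ctr [ 0.4554 -0.3443  0.025 ] size [0.179 0.145] long-axis deg 104.0
orange [353.   82.7] ctr [ 0.7561 -0.2986  0.025 ] size [0.077 0.187] long-axis deg 28.2
[[117.91559  182.41766 ]
 [119.44919  120.30738 ]
 [274.5028   124.135864]
 [272.9692   186.24615 ]] [[ 0.458  0.386  0.069]
 [ 0.638  0.387  0.069]
 [ 0.618 -0.06   0.069]
 [ 0.44  -0.052  0.069]] [0.53872733 0.16531099 0.069     ] [np.float64(0.438817858808837), np.float64(0.18044630571279713), np.float64(0.446607186846233), np.float64(0.17838065831947883)] 0.10261998467069693
[-0. -0. -1.  1.] [[0.03049745 0.00236686 0.        ]]
```

Call:
arm_command(delta_rot=[[0,0,-13.4],[0,0,-13.4],[0,0,-13.4],[0,0,-13.4],[0,0,-13.4],[0,0,-13.4],[0,0,-13.4],[0,0,-13.4],[0,0,-13.4],[0,0,-13.4],[0,0,-13.4],[0,0,-13.4]], delta_pos=[[-0.427,-0.138,0.02],[-0.427,-0.138,0.02],[-0.427,-0.138,0.02],[-0.427,-0.138,0.02],[-0.427,-0.138,0.02],[-0.427,-0.138,0.02],[-0.427,-0.138,0.02],[-0.427,-0.138,0.02],[-0.427,-0.138,0.02],[-0.427,-0.138,0.02],[-0.427,-0.138,0.02],[-0.427,-0.138,0.02]], gripper=[-1,-1,-1,-1,-1,-1,-1,-1,-1,-1,-1,-1])

```text
time: 1.15
position: [0.551, 0.3461, 0.2019]
tool_rot: [0.026, 1.0, -0.001, 0.002]
ft_force: [0.6, 0.4, 0.4]
grip_width: 0.0875
grip_force: 0.0
```

Run:
```python
from m import *
o=status.get_obs();c=cam("wrist");cv2.imwrite("pics/w1.png",c["pixels"])
print(o["time"],o["position"],R.from_quat(o["tool_rot"]).as_matrix().round(4),o["ft_force"],np.round(c["mount"],3))
blobs(c,"red",.096);blobs(c,"green",.042)
```

```text
1.15 [0.55104767 0.34611698 0.20190239] [[-0.9987  0.0512  0.0045]
 [ 0.0512  0.9987 -0.0015]
 [-0.0045 -0.0012 -1.    ]] [0.57301431 0.39815126 0.38365357] [[ 0.    -0.967 -0.254  0.069]
 [ 1.     0.    -0.    -0.001]
 [ 0.001 -0.254  0.967 -0.163]
 [ 0.     0.     0.     1.   ]]
red [262.  183.5] ctr [0.5466 0.3499 0.096 ] size [0.01 0.06] long-axis deg 177.6
green [207.7 165.3] ctr [0.5346 0.2878 0.042 ] size [0.036 0.07 ] long-axis deg 178.7
```

View pics/w1.png

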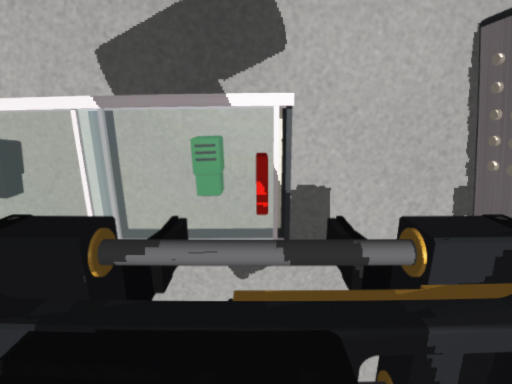

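The left fin is at (262,183) and the green adapter is at (208,165). Both sizes match the given ones, so I'll go down and grip the fin.

Call:
arm_command(delta_rot=[[0,0,0],[0,0,0],[0,0,0],[0,0,0],[0,0,0],[0,0,0],[0,0,0],[0,0,0],[0,0,0],[0,0,0],[0,0,0]], delta_pos=[[0.005,0.003,0.04],[0.005,0.003,0.08],[0.005,0.003,0.11],[0.005,0.003,0.13],[0.005,0.003,0.13],[0.005,0.003,0.13],[0.005,0.003,0.13],[0.005,0.003,0.13],[0.005,0.003,0.13],[0.005,0.003,0.13],[0.005,0.003,0.13]], gripper=[-0.3,-0.3,-0.3,-0.3,0.9,0.9,0.9,0.9,0.9,0.9,0.9], grip_force=15)

```text
time: 2.12
position: [0.5402, 0.3541, 0.0737]
tool_rot: [0.022, 1.0, 0.0, 0.001]
ft_force: [-0.3, -0.2, -0.0]
grip_width: 0.0217
grip_force: 0.0
```

Call:
arm_command(delta_rot=[[0,0,0],[0,0,0],[0,0,0],[0,0,0],[0,0,0],[0,0,0],[0,0,0],[0,0,0],[0,0,0],[0,0,0],[0,0,0],[0,0,0]], delta_pos=[[0,0,0],[0,0,0],[0,0,0],[0,-0.01,0],[0,-0.03,0],[0,-0.053,0],[0,-0.076,0],[0,-0.099,0],[0,-0.12,0],[0,-0.135,0],[0,-0.145,0],[0,-0.145,0]], gripper=[0.9,0.9,0.9,0.9,0.9,0.9,0.9,0.9,0.9,0.9,0.9,0.9])

```text
time: 3.12
position: [0.5336, 0.2067, 0.0731]
tool_rot: [0.023, 1.0, -0.0, 0.0]
ft_force: [-0.6, -1.6, 4.7]
grip_width: 0.0118
grip_force: 15.0
```

Run:
```python
from m import *
c=cam("top");cv2.imwrite("pics/t2.png",cv2.resize(c["pixels"][100:210,90:300],None,fx=3,fy=3))
print(status.get_obs()["ft_force"],status.get_obs()["position"])
```

```text
[-0.06462085 -1.75774505  4.64587518] [0.53361396 0.20756481 0.07306777]
```

View pics/t2.png

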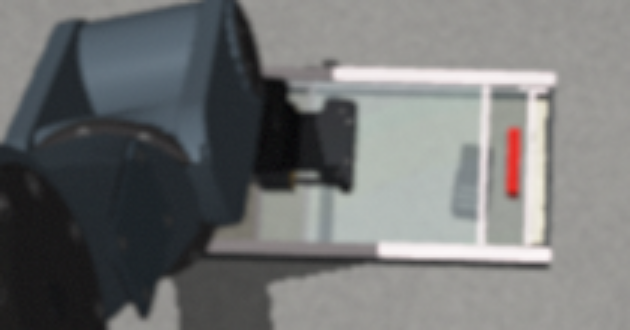

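The door has slid over the right one; its edge is now near column 485 in the crop. I'll push on to the end stop.

Call:
arm_command(delta_rot=[[0,0,0],[0,0,0],[0,0,0],[0,0,0]], delta_pos=[[0,-0.003,0],[0,-0.006,0],[0,-0.008,0],[0,-0.008,0]], gripper=[0.9,0.9,0.9,0.9])

```text
time: 3.5
position: [0.5333, 0.2014, 0.0731]
tool_rot: [0.022, 1.0, 0.0, 0.001]
ft_force: [1.4, -0.0, 5.3]
grip_width: 0.0118
grip_force: 15.0
```

Call:
arm_command(delta_rot=[[0,0,0],[0,0,0],[0,0,0],[0,0,0]], delta_pos=[[0,-0.002,0],[0,-0.004,0],[0,-0.004,0],[0,-0.004,0]], gripper=[0.9,0.9,0.9,0.9])

```text
time: 3.83
position: [0.5333, 0.1992, 0.0731]
tool_rot: [0.023, 1.0, 0.002, 0.001]
ft_force: [-0.4, 5.7, 3.4]
grip_width: 0.012
grip_force: 15.0
```

Call:
arm_command(delta_rot=[[0,0,0],[0,0,0],[0,0,0],[0,0,0],[0,0,0],[0,0,0],[0,0,0],[0,0,0],[0,0,0],[0,0,0],[0,0,0]], delta_pos=[[0,0.002,0],[0,0.002,0],[0,0.002,0],[0,0.002,-0.03],[0,0.002,-0.06],[0,0.03,-0.09],[0,0.06,-0.11],[0,0.09,-0.11],[0,0.09,-0.11],[0,0.09,-0.11],[0,0.09,-0.11]], gripper=[-0.3,-0.3,-0.3,-0.3,-0.3,-0.3,-0.3,-0.3,-0.3,-0.3,-0.3])

```text
time: 4.75
position: [0.5356, 0.2863, 0.1815]
tool_rot: [0.022, 1.0, -0.001, -0.001]
ft_force: [0.7, -0.1, -0.1]
grip_width: 0.0564
grip_force: 0.0
```

Run:
```python
from m import *
o=status.get_obs();c=cam("wrist");cv2.imwrite("pics/w2.png",c["pixels"])
print(o["time"],o["position"],R.from_quat(o["tool_rot"]).as_matrix().round(4),o["grip_width"],o["ft_force"])
blobs(c,"red",.096);blobs(c,"green",.042)
```

```text
4.75 [0.53558995 0.28629004 0.18149625] [[-0.999   0.0443 -0.0024]
 [ 0.0443  0.999  -0.0015]
 [ 0.0024 -0.0016 -1.    ]] 0.05644965429246291 [ 0.72502921 -0.05562489 -0.11791094]
red [168.  201.9] ctr [0.5395 0.2016 0.096 ] size [0.018 0.062] long-axis deg 177.2
green [258.1 179.7] ctr [0.5339 0.2861 0.042 ] size [0.033 0.072] long-axis deg 0.2
```

View pics/w2.png

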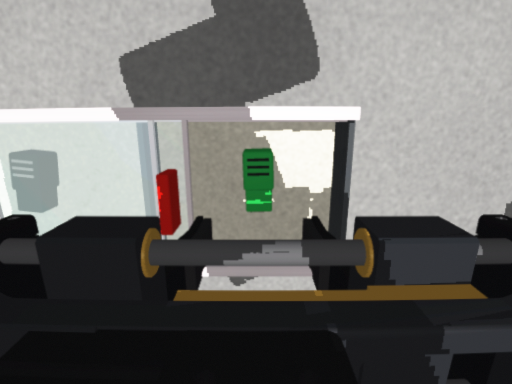

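The compartment is open. Green is at (258,180), with its wide part at the far side, and the open fin is at (168,202). The gripper body would reach over the fin (top 96 mm), so I'll grip the wide part with the TCP at 28 mm, which puts the body at 98 mm.

Call:
arm_command(delta_rot=[[0,0,-2.5],[0,0,-2.5],[0,0,-2.5],[0,0,-2.5],[0,0,-2.5],[0,0,-2.5],[0,0,-2.5],[0,0,-2.5],[0,0,-2.5],[0,0,-2.5],[0,0,-2.5],[0,0,-2.5]], delta_pos=[[-0.008,0.001,0.04],[-0.008,0.001,0.08],[-0.008,0.001,0.11],[-0.008,0.001,0.13],[-0.008,0.001,0.145],[-0.008,0.001,0.153],[-0.008,0.001,0.153],[-0.008,0.001,0.153],[-0.008,0.001,0.153],[-0.008,0.001,0.153],[-0.008,0.001,0.153],[-0.008,0.001,0.153]], gripper=[-0.3,-0.3,-0.3,-0.3,-0.3,-0.3,-0.3,0.9,0.9,0.9,0.9,0.9], grip_force=20)

```text
time: 5.8
position: [0.545, 0.2876, 0.0302]
tool_rot: [0.001, 1.0, 0.0, 0.001]
ft_force: [0.2, -0.3, 1.4]
grip_width: 0.0337
grip_force: 20.0
```

Call:
arm_command(delta_rot=[[0,0,0],[0,0,0],[0,0,0],[0,0,0],[0,0,0],[0,0,0],[0,0,0],[0,0,0],[0,0,0],[0,0,0]], delta_pos=[[0,0,-0.004],[0,0,-0.01],[0,0,-0.02],[0,0,-0.035],[0,0,-0.055],[0,0,-0.08],[0,0,-0.105],[0,0,-0.125],[0,0,-0.14],[0,0,-0.14]], gripper=[0.9,0.9,0.9,0.9,0.9,0.9,0.9,0.9,0.9,0.9])

```text
time: 6.63
position: [0.5471, 0.2885, 0.1744]
tool_rot: [0.001, 1.0, 0.001, 0.004]
ft_force: [0.5, 0.7, -0.7]
grip_width: 0.0336
grip_force: 20.0
```

Run:
```python
from m import *
c=cam("scene");cv2.imwrite("pics/s2.png",cv2.resize(c["pixels"][0:260,200:460],None,fx=2.2,fy=2.2))
c=cam("wrist");blobs(c,"green",.16)
```

```text
green [255.5 270. ] ctr [0.5805 0.2858 0.16  ] size [0.033 0.006] long-axis deg 89.9
green [257. 198.] ctr [0.5289 0.2869 0.16  ] size [0.038 0.056] long-axis deg 1.6
```

View pics/s2.png

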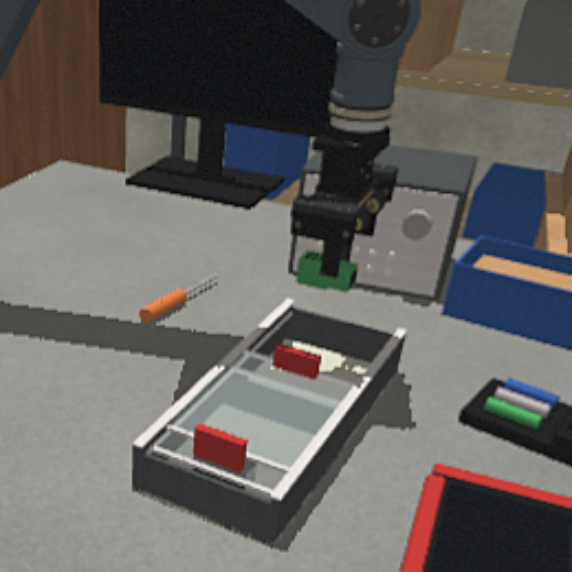

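The green adapter (325,270 in the crop) is held level and clear of the case. The right door is shut and the left one lies over it. Now across to the orange tray.

Call:
arm_command(delta_rot=[[0,0,0],[0,0,0],[0,0,0],[0,0,0],[0,0,0],[0,0,0],[0,0,0],[0,0,0],[0,0,0],[0,0,0],[0,0,0],[0,0,0]], delta_pos=[[0.001,-0.01,0],[0.004,-0.03,0],[0.007,-0.055,0],[0.011,-0.085,0],[0.015,-0.115,0],[0.019,-0.147,0],[0.023,-0.18,0],[0.027,-0.213,0],[0.031,-0.246,0],[0.035,-0.279,0],[0.039,-0.31,0],[0.043,-0.34,0]], gripper=[0.9,0.9,0.9,0.9,0.9,0.9,0.9,0.9,0.9,0.9,0.9,0.9])

```text
time: 7.73
position: [0.4993, -0.0541, 0.1682]
tool_rot: [0.001, 1.0, 0.0, -0.002]
ft_force: [0.5, 1.0, -0.7]
grip_width: 0.0338
grip_force: 20.0
```

Call:
arm_command(delta_rot=[[0,0,0],[0,0,0],[0,0,0],[0,0,0],[0,0,0],[0,0,0],[0,0,0],[0,0,0],[0,0,0],[0,0,0],[0,0,0],[0,0,0]], delta_pos=[[0.004,-0.033,0],[0.008,-0.066,0],[0.012,-0.098,0],[0.016,-0.13,0],[0.02,-0.162,0],[0.024,-0.194,0],[0.028,-0.225,0],[0.032,-0.253,0],[0.035,-0.275,0],[0.037,-0.288,0],[0.037,-0.292,0],[0.037,-0.292,0]], gripper=[0.9,0.9,0.9,0.9,0.9,0.9,0.9,0.9,0.9,0.9,0.9,0.9])

```text
time: 8.73
position: [0.463, -0.3444, 0.1685]
tool_rot: [0.001, 1.0, 0.001, -0.001]
ft_force: [-0.5, 0.1, -0.5]
grip_width: 0.0336
grip_force: 20.0
```

Run:
```python
from m import *
o=status.get_obs();c=cam("wrist");cv2.imwrite("pics/w3.png",c["pixels"])
print(o["time"],o["position"],R.from_quat(o["tool_rot"]).as_matrix().round(3),o["grip_width"],o["ft_force"])
blobs(c,"orange",.025);blobs(c,"green",.16)
```

```text
8.7333 [ 0.4630012  -0.34444319  0.16852855] [[-1.     0.003 -0.001]
 [ 0.003  1.     0.002]
 [ 0.001  0.002 -1.   ]] 0.033637305698561056 [-0.45213991  0.05343263 -0.46873336]
orange [253.8 174.4] ctr [ 0.4596 -0.3498  0.025 ] size [0.177 0.145] long-axis deg 103.8
green [256.5 270. ] ctr [ 0.4952 -0.3462  0.16  ] size [0.032 0.008] long-axis deg 89.8
green [257.5 198.6] ctr [ 0.4452 -0.3454  0.16  ] size [0.055 0.037] long-axis deg 177.2
```

View pics/w3.png

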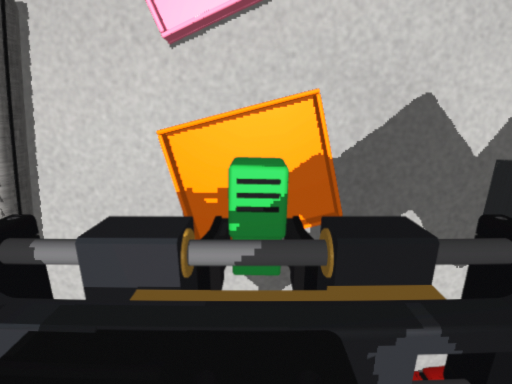

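The adapter (258,200) hangs over the orange tray, whose centre is near (254,174), with the pink tray well away. Lowering gently.

Call:
arm_command(delta_rot=[[0,0,0],[0,0,0],[0,0,0],[0,0,0],[0,0,0],[0,0,0],[0,0,0],[0,0,0],[0,0,0]], delta_pos=[[-0.006,-0.005,0.02],[-0.006,-0.005,0.045],[-0.006,-0.005,0.07],[-0.006,-0.005,0.095],[-0.006,-0.005,0.113],[-0.006,-0.005,0.125],[-0.006,-0.005,0.132],[-0.006,-0.005,0.132],[-0.006,-0.005,0.132]], gripper=[0.9,0.9,0.9,0.9,0.9,0.9,0.9,0.9,0.9])

```text
time: 9.53
position: [0.4703, -0.3489, 0.0379]
tool_rot: [0.0, 1.0, -0.0, 0.0]
ft_force: [-0.5, -0.3, -1.4]
grip_width: 0.0337
grip_force: 20.0
```

Call:
arm_command(delta_rot=[[0,0,0],[0,0,0],[0,0,0],[0,0,0],[0,0,0],[0,0,0]], delta_pos=[[0,0,0.002],[0,0,0.004],[0,0,0.0055],[0,0,0.007],[0,0,0.007],[0,0,0.007]], gripper=[0.9,0.9,0.9,0.9,0.9,0.9])

```text
time: 10.03
position: [0.4698, -0.3494, 0.0306]
tool_rot: [0.001, 1.0, -0.0, 0.0]
ft_force: [-0.2, 0.9, -1.1]
grip_width: 0.0338
grip_force: 20.0
```

Call:
arm_command(delta_rot=[[0,0,0],[0,0,0],[0,0,0],[0,0,0]], delta_pos=[[0,0,0.0008],[0,0,0.0015],[0,0,0.0015],[0,0,0.0015]], gripper=[0.9,0.9,0.9,0.9])

```text
time: 10.37
position: [0.4699, -0.3494, 0.0292]
tool_rot: [0.001, 1.0, -0.0, 0.0]
ft_force: [0.1, -0.5, 0.3]
grip_width: 0.0336
grip_force: 20.0
```

Call:
arm_command(delta_rot=[[0,0,0],[0,0,0],[0,0,0]], delta_pos=[[0,0,0.0006],[0,0,0.0006],[0,0,0.0006]], gripper=[0.9,0.9,0.9])

```text
time: 10.62
position: [0.47, -0.3494, 0.0291]
tool_rot: [0.001, 1.0, -0.0, 0.0]
ft_force: [-0.8, 1.1, 5.0]
grip_width: 0.0337
grip_force: 20.0
```

It's on the tray floor: there's 5 N of contact. Release, rise and back away.

Call:
arm_command(delta_rot=[[0,0,0],[0,0,0],[0,0,0],[0,0,0],[0,0,0],[0,0,0],[0,0,0],[0,0,0],[0,0,0],[0,0,0],[0,0,0],[0,0,0]], delta_pos=[[0,0,0],[0,0,0],[0,0,0],[0,0,0],[0,0,-0.02],[0,0,-0.05],[0,0,-0.08],[0,0,-0.11],[0,0,-0.14],[0,0,-0.16],[0,0,-0.16],[0,0,-0.16]], gripper=[-0.3,-0.3,-0.3,-0.3,-0.3,-0.3,-0.3,-0.3,-0.3,-0.3,-0.3,-0.3])

```text
time: 11.62
position: [0.4703, -0.3498, 0.1896]
tool_rot: [0.001, 1.0, -0.001, 0.001]
ft_force: [0.4, -0.5, -1.0]
grip_width: 0.0567
grip_force: 0.0
```

Run:
```python
from m import *
o=status.get_obs();print(o["position"],o["ft_force"])
c=cam("wrist");blobs(c,"green",.041);blobs(c,"orange",.025)
s=cam("scene");cv2.imwrite("pics/f.png",s["pixels"])
```

```text
[ 0.47027719 -0.34976739  0.1895749 ] [ 0.44255527 -0.45274718 -1.03619614]
green [258. 170.] ctr [ 0.4598 -0.3502  0.041 ] size [0.031 0.069] long-axis deg 0.7
orange [258.5 164.1] ctr [ 0.4589 -0.3503  0.025 ] size [0.177 0.145] long-axis deg 103.1
```

View pics/f.png

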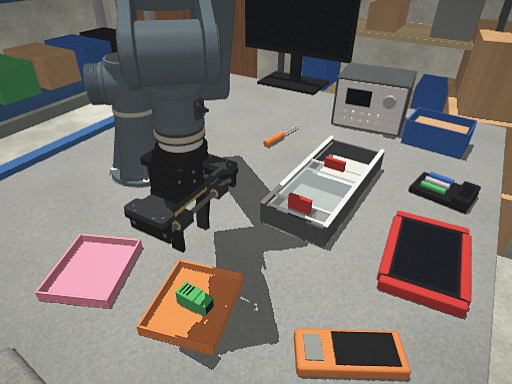

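The green adapter sits flat and upright at (195,298), in the middle of the orange tray. The left door is open, the right one is shut, and the arm is clear.

```bash
python3 -c "
from h import *
print(robot.hand_in())"
```

```text
the job is handed in; nothing more can be done
None
```

I slid the left door fully across, set the green adapter down upright in the middle of the orange tray, left the right door and the black adapter alone, and handed the job in at about 12 s; no verdict came back.

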